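# Put the desk things back in their own holders

### The arm

A 7-joint arm with a two-finger parallel gripper is mounted at the origin on a cart in front of the work surface, level with it; the furniture and walls round the work are solid. World frame = base frame: x ahead of the robot, y to its left, z up, the work surface at z = 0. Lengths are in mm, angles in rad, forces in N, time in s.
With the tool pointing down it reaches from about 400 to 875 mm from the base axis. Payload 4.4 kg.
Tool frame: the origin (TCP) lies on the centre line of the jaws, within the pads' length; the fingertips stand 25 mm ahead of it and the grasp point (between the pads) lies 6 mm ahead of it (ctrl.finger_overhang is the distance from the TCP to the fingertips, in mm); z points along the fingers, y is the line along which they close (so a half turn about z gives the same grasp; the last joint's range is limited). The gripper opens to 85 mm and grips with 20 to 120 N. Pads are 22 mm wide; open, the fingers measure 114 mm over their backs; the gripper's body (76 mm by 85 mm) begins 54 mm behind the grasp point. The pads swing forward as they close: fully open they stand 13 mm farther back than shut.
Start: joints at [1.164, 0.628, 0.038, 1.517, -0.027, 0.996, -0.02], TCP at [217.284, -612.622, 256.313] pointing down, gripper open.
Joint ranges: [-3.06, 3.06], [-0.37, 2.12], [-1.25, 1.32], [0.18, 2.47], [-1.1, 4.24], [0.23, 1.98], [-2.94, 2.94]. Speed limits (rad/s): [2.57, 2.57, 3.14, 3.14, 3.14, 3.14, 3.14].

### API

Orientations are given as [roll, pitch, yaw] about the fixed x, y, z axes, in that order (R = Rz(yaw) Ry(pitch) Rx(roll)).
In Python, from cell import ctrl gives the robot as it stands. The module is installed in compiled form; this text tells all that it offers.
- The arm moves only by the tool play_rows, never from a script. Its argument "targets" is a list of rows, each a list of 5 numbers: the closure, from 0 (fully open) to 1 (shut), then the shift along the tool's x, y, z in cm, then the turn about the tool's z in degrees. In form: [[gripper, dx, dy, dz, spin], ...]. A call has 1 to 10 rows; each row is the pose to reach, as a shift and turn from the pose commanded when the call began, along the tool's axes at that moment; what a row does not reach only later rows make up. A row lasts 1/10 s, in which the tool goes at most 50 mm and 8.59 degrees, less where a joint would pass 70% of its speed; a pose out of reach is approached as far as the arm can. A call with a gripper value outside its range is refused whole. The fingers move at their own pace and stop on an object; the grip force is fixed at half the most. Time passes only in rows, so rows that repeat a pose let the fingers close. It gives the time, the measured TCP pose, the force, the opening and the grip force at its end, in the units of the state.
- ctrl.read_state(): the state, without advancing time (a new reading comes with each control period).
- ctrl.get_image(name): name is "scene" or "side" or "wrist"; returns (picture, depth): 420x560x3 uint8, red, green, blue; 420x560 float32, mm along the optical axis (not along the pixel's ray), 0 where there is no reading.
- ctrl.calibration(name): a dict with "vfov" (degrees; the focal length in pixels is half the picture's height over the tangent of half this angle, whatever the lens; pixels are square), "cx", "cy" (the principal point, pixels), "k1" (the pictures are not rectified: a ray, as slopes to the right and down, at radius r is drawn at 1 + k1 r^2 times it, then the intrinsics apply), "extrinsics" (4x4, takes a point from camera to world coordinates); the wrist camera has in their place "mount" (4x4, takes a point from camera to tool coordinates, whose origin is the TCP and whose axes are the flange's). Camera axes: x right, y down, z forward; pixel columns grow to the right and rows downward; lengths in mm; the calibration is good to about 2 mm. A picture is of the moment at which its call begins: read the wrist's pose just before it. calibration takes no time and is no camera call.
- ctrl.finish_job(): hands the job in; it is judged then, once.
Trained networks look in the newest picture that a camera, given by its name, has taken for a name from the list of things; names that differ only in an ending like _2 or _b are one class to them, and where a whole thing is asked for, a point or a joint stands for the part that bears it (a point fixed in the world has none). Each returns a list of dicts, best first, with "confidence" (0 to 1); they miss things now and then, are a little off and sometimes report something else, mostly with a low value. They report only what shows in the picture. A call takes as long as a camera call.
- ctrl.search_frame(camera, name): "bbox" ([left, top, right, bottom] in pixels, round what is visible of it).
- ctrl.trace(camera, name): "pixels" (420x560 bool, what is visible of it) and "bbox" ([left, top, right, bottom] in pixels, round what is visible of it).
The state is a dict: "clock": time; "qpos": joint angles; "qd": joint speeds; "tau": joint torques, N m; "eef_pos": TCP position; "tool_rot": TCP orientation; "force": force on the tool from outside, world axes, zero at the start; "torque": the same for the moment, N m; "width": finger opening in mm; "gripper_force": force on a finger pad.
Only numpy, scipy, OpenCV 4.12 (cv2) and the standard library are available. Lean on these libraries where they do the work, as an engineer would, in place of code of your own. Each camera call takes 0.05 s, during which the arm holds its last target. There are 200 camera calls.

### The job

Tidy up the low grey shelf on the desk: lay the yellow highlighter in the yellow pen rest and the pink highlighter in the pink pen rest, each between the cheeks of both cradles and the same side up as now, stand the wooden stamp base down in the dark wooden tray, lined up with it, and stand the glue bottle upright in the round white cup. Let go of everything and leave the coffee mug and the eraser where they are.

Things in the scene. Friction and masses are not known exactly. Their poses are not given: they have to be found in the camera images.
- yellow_highlighter: Yellow highlighter pen, lying on the grey shelf (top at z = 70 mm): yellow at one end, black at the other; 130 long, 16 wide, 13 high, about 15 g. Origin: middle of its length, on its underside. y runs along the pen, x across it, z up. Grip it across the 16 mm width near its middle.
- pink_highlighter: Pink highlighter pen, lying on the grey shelf (top at z = 70 mm): pink all over; 130 long, 16 wide, 13 high, about 15 g. Origin: middle of its length, on its underside. y runs along the pen, x across it, z up. Grip it across the 16 mm width near its middle.
- wood_stamp: Wooden hand stamp on the grey shelf, standing on its base: base block 32 (x) by 50 (y) mm, 20 high, then a neck 18 mm thick up to 34, then a round knob 27 mm thick from 34 to 66 high; 60 g. Origin: centre of the underside; y runs along the long side of the base, z up. Grip the knob.
- glue: White glue bottle with an orange nozzle, standing on the grey shelf: oval body 31 (x) by 41 (y) mm up to 70 high, nozzle at most 23 mm thick up to 108 high; 120 g. Origin: centre of the underside; z up. Grip the body across its 31 mm side (along x) at about 60 mm height.
- yellow_rest: Yellow pen rest, fixed on the grey shelf: strip 130 (y) x 44 mm, 4 thick; at y = -45 and +45 mm a cradle: two cheeks 14 long, 32 apart inside, 14 high. The pen lies along y on the strip (top at z = 4 mm) between the cheeks, 8 mm play each side; the 76 mm between the cradles is open sideways for the fingers. Origin: middle of the underside; x across, z up.
- pink_rest: Pink pen rest, fixed on the grey shelf: strip 130 (y) x 44 mm, 4 thick; at y = -45 and +45 mm a cradle: two cheeks 14 long, 32 apart inside, 14 high. The pen lies along y on the strip (top at z = 4 mm) between the cheeks, 8 mm play each side; the 76 mm between the cradles is open sideways for the fingers. Origin: middle of the underside; x across, z up.
- stamp_tray: Shallow dark-wood tray for the stamp, fixed on the grey shelf: outside 58 (x) by 76 (y) mm, 14 high, walls 5, inside 48 by 66 with a grey lining; inner floor at z = 5 mm. Origin: centre of the underside; y along its long side. The stamp fits only with its long side along the tray's long side (8 mm play each side).
- glue_cup: Low round white plastic cup, fixed on the grey shelf, for the glue bottle: 72 mm outside, 64 mm inside diameter, 28 high, inner floor at z = 4 mm. Origin: centre of the underside; z up.
- mug: Bystander: white mug with green dots, 78 mm thick, 93 high, standing on the desk right of the shelf; origin: centre of its 78 x 114 mm footprint (with handle), on the desk. Leave it alone.
- blue_eraser: Bystander: white eraser in a blue sleeve, 23 x 52 x 13 mm, lying on the grey shelf amid the work; origin: centre of its underside, y along its length. Leave it alone.

How it is judged:
By the outcome, as a careful person would: the job done as asked, in the order asked, and still so for the second after the job is handed in, with the robot touching nothing.
It also fails if it takes over 106 s, if anything falls off the work surface, if the arm or the gripper's body presses on something with over 40 N, if the wrist force passes 120 N, or if a joint passes its speed limit or range.

## Working session

There is one attempt and no reset: what is moved stays moved. The work goes in short steps, Python scripts to look and compute and a tool call to move; the robot and the scene stay as the last step left them, time stands still between calls to the robot, and variables do not carry over. Pictures are saved under pics/ and viewed, at most 14 in all, crops included, and the job is handed in when it is done.

Besides the shell and the picture viewer there is one more tool, called after "Request:" as a command line: name --pt "numbers of a row" for each row, then --argument value for the rest. play_rows: Moves the arm, as the interface text tells. Its arguments: {"type":"object","properties":{"targets":{"type":"array"}},"required":["targets"]}

```bash
mkdir -p pics
cat > h.py <<'E'
import numpy as np, cv2
from cell import ctrl
from scipy.spatial.transform import Rotation as R
def cam(n):
    c=ctrl.calibration(n)
    if 'extrinsics' in c: T=np.array(c['extrinsics'])
    else:
        s=ctrl.read_state(); W=np.eye(4); W[:3,:3]=R.from_euler('xyz',s['tool_rot']).as_matrix(); W[:3,3]=s['eef_pos']; T=W@np.array(c['mount'])
    return c,T
def rays(c,uv):
    f=210/np.tan(np.radians(c['vfov'])/2)
    K=np.array([[f,0,c['cx']],[0,f,c['cy']],[0,0,1]])
    return cv2.undistortPoints(np.array(uv,float).reshape(-1,1,2),K,np.array([c['k1'],0,0,0,0.])).reshape(-1,2)
def cloud(c,T,d,m):
    v,u=np.nonzero(m&(d>0)); r=rays(c,np.c_[u,v]); z=d[v,u]
    return np.c_[r*z[:,None],z]@T[:3,:3].T+T[:3,3]
def snap(n,name):
    c,T=cam(n); p,d=ctrl.get_image(n); cv2.imwrite(f'pics/{name}.png',p[:,:,::-1]); return c,T,p,d
E
python3 - <<'E'
from h import *
for n in ('scene','side','wrist'):
    c,T,p,d=snap(n,n+'0'); print(n,T[:3,3].round(),T[:3,2].round(2),c['k1'])
    for o in 'yellow_highlighter pink_highlighter wood_stamp glue yellow_rest pink_rest stamp_tray glue_cup mug blue_eraser'.split():
        for q in ctrl.trace(n,o)[:2]:
            P=cloud(c,T,d,q['pixels'])
            if len(P)<8: print(o,'few');continue
            top=P[:,2].max()
            r=cv2.minAreaRect(P[:,:2].astype(np.float32))
            print(o,round(q['confidence'],2),q['bbox'],'med',np.median(P,0).round(),'z',np.percentile(P[:,2],[2,98]).round(),'rect',np.round(r[0]),np.round(r[1]),round(r[2]),len(P))
s=ctrl.read_state();print(s['tool_rot'],s['eef_pos'],ctrl.finger_overhang,s['clock'])
E
```

```text
scene [-313.  498.  540.] [ 0.74 -0.52 -0.43] -0.10326861671887502
yellow_highlighter 0.57 [314.7, 183.4, 359.3, 189.2] med [ 470. -265.   80.] z [70. 84.] rect [ 482. -275.] [132.  54.] 58 226
pink_highlighter 0.75 [270.8, 195.5, 304.3, 213.0] med [451. -68.  82.] z [70. 84.] rect [464. -77.] [ 35. 144.] 14 217
wood_stamp 0.7 [208.0, 208.1, 229.1, 234.9] med [434. 140.  91.] z [ 71. 135.] rect [488. 109.] [ 50. 167.] 60 402
glue 0.93 [137.7, 213.1, 160.1, 258.5] med [431. 315. 118.] z [ 72. 171.] rect [524. 289.] [ 36. 210.] 74 621
yellow_rest 0.77 [284.0, 166.7, 323.7, 176.3] med [ 615. -258.   75.] z [71. 84.] rect [ 616. -262.] [130.  56.] 67 239
pink_rest 0.7 [210.6, 205.9, 230.5, 234.9] med [434. 140.  91.] z [ 71. 135.] rect [488. 108.] [ 52. 166.] 58 392
pink_rest 0.68 [106.7, 214.0, 160.4, 232.0] med [605. 313.  74.] z [70. 84.] rect [552. 323.] [132. 198.] 69 434
stamp_tray 0.68 [175.8, 195.6, 208.3, 215.4] med [613. 138.  78.] z [70. 86.] rect [630. 130.] [ 86. 103.] 24 418
glue_cup 0.6 [243.9, 175.9, 270.6, 193.9] med [607. -83.  87.] z [71. 99.] rect [ 625. -112.] [ 72. 
[... 678 characters left out ...]
127.3, 262.4, 146.7] med [602. 301.  75.] z [71. 85.] rect [605. 304.] [136.  44.] 64 213
glue_cup 0.53 [265.2, 177.5, 275.6, 186.5] med [536.  17.  81.] z [72. 86.] rect [538.  19.] [22. 51.] 1 76
mug 0.9 [279.9, 296.9, 322.4, 342.6] med [ 386. -486.   55.] z [ 6. 94.] rect [ 401. -463.] [144. 100.] 67 1333
blue_eraser 0.46 [267.1, 178.3, 279.2, 185.4] med [537.  17.  81.] z [71. 86.] rect [538.  20.] [54. 23.] 88 86
wrist [ 294. -585.  374.] [-0.3  -0.11 -0.95] -0.02060856909284488
mug 0.63 [168.7, 0.0, 243.7, 25.8] med [ 350. -502.   52.] z [ 7. 93.] rect [ 356. -499.] [16. 62.] 35 1513
[ 3.14154655e+00 -5.42154465e-05  3.40788816e-01] [ 217.29955507 -612.62155256  256.33382804] 25.0 1.65
```

Run:
```python
import cv2
a=cv2.imread('pics/scene0.png');b=cv2.imread('pics/side0.png')
cv2.imwrite('pics/v1.png',cv2.resize(a[140:290,80:400],None,fx=2.5,fy=2.5,interpolation=3))
cv2.imwrite('pics/v2.png',cv2.resize(b[100:350,180:380],None,fx=2.4,fy=2.4,interpolation=3))
```

```text
(no output)
```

View pics/v1.png

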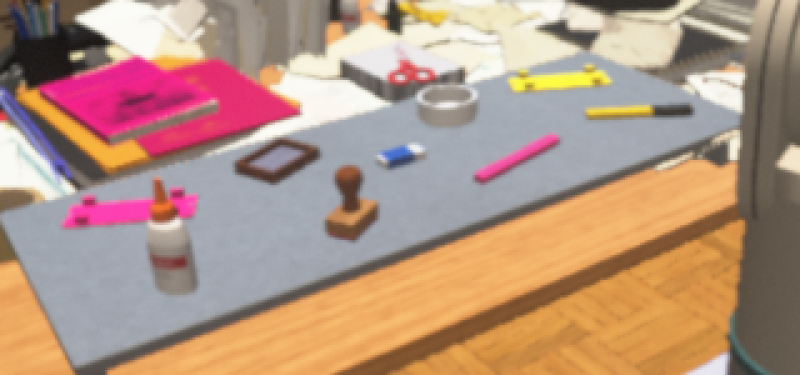

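View pics/v2.png

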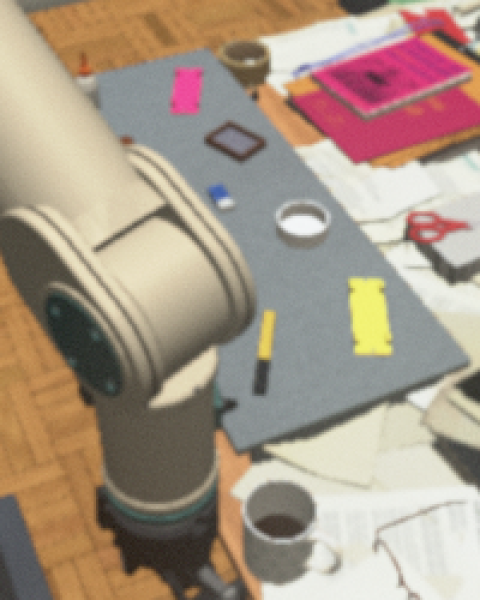

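Request:
play_rows --pt "0 5 -3.4 0 -8" --pt "0 10 -6.8 0 -16" --pt "0 15 -10.3 0 -24" --pt "0 20 -13.7 0 -32" --pt "0 25 -17.2 0 -39.5" --pt "0 30 -20.6 0 -39.5" --pt "0 34.9 -24 0 -39.5" --pt "0 34.9 -24 0 -39.5" --pt "0 34.9 -24 0 -39.5" --pt "0 34.9 -24 0 -39.5"

```text
clock: 2.65
eef_pos: [469.0, -265.2, 256.6]
tool_rot: [3.141, -0.003, 1.038]
force: [-0.5, 0.1, 0.2]
width: 85.7
gripper_force: 0.0
```

```bash
cat >> h.py <<'E'
def look(name,objs):
    c,T,p,d=snap('wrist',name)
    for o in objs:
        for q in ctrl.trace('wrist',o)[:2]:
            P=cloud(c,T,d,q['pixels'])
            if len(P)<8: continue
            Q=P[P[:,2]>72]
            r=cv2.minAreaRect(Q[:,:2].astype(np.float32)); a=r[2] if r[1][0]>r[1][1] else r[2]+90
            cc,v=np.linalg.eigh(np.cov(Q[:,:2].T)); w=v[:,1]
            print(o,round(q['confidence'],2),np.round(q['bbox']),'mean',Q.mean(0).round(1),'z',np.percentile(P[:,2],[2,98]).round(),'rect',np.round(r[0],1),np.round(r[1]),'long',round(a,1),'pca',round(np.degrees(np.arctan2(w[1],w[0]))%180,1),len(Q))
    st()
def st():
    s=ctrl.read_state(); print('tcp',np.round(s['eef_pos'],1),'yaw',np.degrees(s['tool_rot'][2]).round(1),'w',s['width'],'t',s['clock'],'F',np.round(s['force'],1),'q',np.round(s['qpos'],2))
def plan(x,y,z,yaw):
    s=ctrl.read_state(); a=s['tool_rot'][2]; d=np.array([x,y,z])-s['eef_pos']
    t=R.from_euler('xyz',s['tool_rot']).inv().apply(d)/10
    dy=(yaw-np.degrees(a)+90)%180-90
    print('move',t.round(2),'spin',round(-dy,1),'dist',np.linalg.norm(d).round())
E
python3 - <<'E'
from h import *
look('w1',['yellow_highlighter','yellow_rest','glue_cup','pink_highlighter'])
E
```

```text
yellow_highlighter 0.9 [270. 127. 288. 256.] mean [ 470.8 -264.2   82.4] z [75. 84.] rect [ 468.9 -267.2] [129.  16.] long 58.7 pca 58.3 1981
yellow_rest 0.89 [384.  37. 444. 185.] mean [ 617.5 -260.    74.8] z [72. 84.] rect [ 616.1 -264.1] [131.  46.] long 64.3 pca 64.5 6929
pink_highlighter 0.56 [122.   3. 211.  80.] mean [461.8 -99.9  82.2] z [76. 84.] rect [461.2 -97.7] [16. 84.] long 103.1 pca 104.5 1890
tcp [ 464.9 -271.5  256.3] yaw 58.9 w 85.51583001255672 t 2.9 F [ 0.8 -0.4 -1.2] q [ 0.59  0.47 -0.17  1.83  0.1   0.85 -0.17]
```

View pics/w1.png

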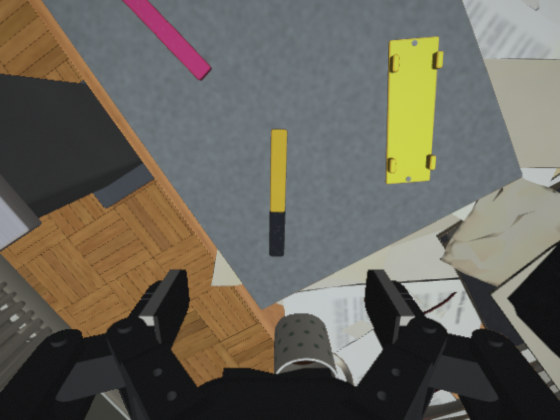

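Run:
```python
from h import *
ctrl.get_image('wrist')
look('w2',['yellow_highlighter','yellow_rest','pink_highlighter'])
plan(467,-269,76+25,58.7)
```

```text
yellow_highlighter 0.85 [271. 120. 286. 251.] mean [ 470.7 -264.8   82.4] z [79. 84.] rect [ 469.  -267.4] [128.  16.] long 58.5 pca 58.3 1991
yellow_rest 0.82 [388.  27. 445. 174.] mean [ 617.2 -260.3   74.8] z [73. 84.] rect [ 615.8 -263.9] [130.  45.] long 64.0 pca 64.7 7059
pink_highlighter 0.58 [129.   1. 209.  72.] mean [ 463.  -105.1   82.3] z [79. 84.] rect [ 462.3 -101.8] [16. 75.] long 102.9 pca 104.7 1637
tcp [ 465.6 -270.5  256.3] yaw 58.9 w 85.32456476715112 t 3.15 F [ 0.9  0.3 -0.3] q [ 0.59  0.47 -0.17  1.83  0.1   0.85 -0.17]
move [ 0.2   0.05 15.53] spin 0.2 dist 155.0
```

Request:
play_rows --pt "0 0.3 0.1 5 0.2" --pt "0 0.3 0.1 10 0.2" --pt "0.3 0.3 0.1 13 0.2" --pt "0.4 0.3 0.1 15 0.2" --pt "0.4 0.3 0.1 15.8 0.2" --pt "0.6 0.3 0.1 15.8 0.2" --pt "1 0.3 0.1 15.8 0.2" --pt "1 0.3 0.1 15.8 0.2" --pt "1 0.3 0.1 15.8 0.2" --pt "1 0.3 0.1 15.8 0.2"

```text
clock: 4.15
eef_pos: [469.3, -268.3, 99.7]
tool_rot: [3.139, -0.0, 1.026]
force: [-0.7, -0.8, 6.6]
width: 13.9
gripper_force: 60.3
```

Run:
```python
from h import *
look('w3',['yellow_highlighter'])
plan(616,-264,180,64.3)
```

```text
yellow_highlighter 0.59 [258. 143. 294. 373.] mean [ 475.  -258.5   82.4] z [80. 84.] rect [ 470.8 -265.9] [125.  16.] long 58.5 pca 58.8 6760
tcp [ 469.3 -268.2   99.7] yaw 58.8 w 13.683563982635942 t 4.25 F [-0.6  0.5  7.2] q [ 0.55  0.7  -0.12  1.95  0.17  0.49 -0.24]
move [ 7.96 12.36 -7.99] spin -5.5 dist 167.0
```

Request:
play_rows --pt "1 0 0 -3 0" --pt "1 0 0 -5 0" --pt "1 2 3.1 -6 -2" --pt "1 4 6.2 -6 -5.5" --pt "1 6 9.3 -6 -5.5" --pt "1 8 12.4 -6 -5.5" --pt "1 8 12.4 -6 -5.5" --pt "1 8 12.4 -6 -5.5" --pt "1 8 12.4 -6 -5.5" --pt "1 8 12.4 -6 -5.5"

```text
clock: 5.25
eef_pos: [614.5, -264.1, 158.5]
tool_rot: [-3.141, 0.001, 1.122]
force: [0.8, 0.9, 1.0]
width: 14.0
gripper_force: 59.4
```

Run:
```python
from h import *
look('w4',['yellow_highlighter','yellow_rest'])
plan(616,-264,104.5,64.3)
```

```text
yellow_highlighter 0.78 [260. 143. 293. 374.] mean [ 619.1 -254.3  140.8] z [139. 142.] rect [ 615.2 -261.9] [126.  21.] long 67.0 pca 64.3 6916
yellow_rest 0.69 [244. 136. 314. 262.] mean [ 629.4 -239.4   75.2] z [73. 84.] rect [ 624.1 -247.4] [92. 44.] long 64.4 pca 67.1 4230
tcp [ 615.2 -263.9  158.6] yaw 64.3 w 14.083638062705905 t 5.4 F [0.  0.6 0.4] q [ 0.46  0.77 -0.17  1.54  0.16  0.85 -0.22]
move [0.03 0.07 5.41] spin -0.0 dist 54.0
```

View pics/w4.png

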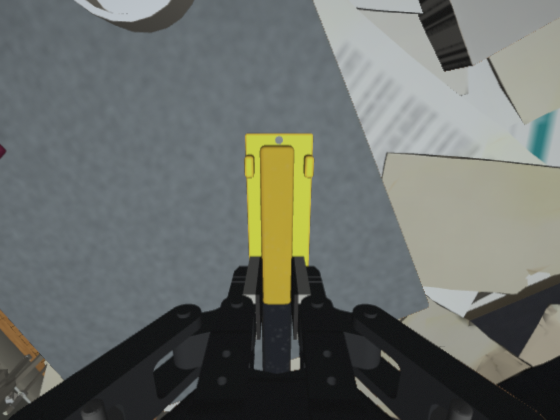

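Request:
play_rows --pt "1 0 0 3 0" --pt "1 0 0 4.8 0" --pt "1 0 0 5.4 0" --pt "1 0 0 5.4 0" --pt "0.7 0 0 5.4 0" --pt "0.6 0 0 5.4 0" --pt "0.6 0 0 5.4 0" --pt "0.6 0 0 3 0" --pt "0.6 0 0 -1 0" --pt "0.5 0 0 -6 0"

```text
clock: 6.4
eef_pos: [614.6, -263.0, 217.7]
tool_rot: [-3.137, 0.0, 1.123]
force: [1.4, -0.6, 0.5]
width: 42.8
gripper_force: 0.0
```

Run:
```python
from h import *
look('w5',['yellow_highlighter','yellow_rest'])
plan(460,-85,256,104)
```

```text
yellow_highlighter 0.91 [268. 126. 287. 273.] mean [ 618.3 -258.    86.4] z [84. 88.] rect [ 616.3 -262.9] [128.  15.] long 64.0 pca 64.1 2536
yellow_highlighter 0.73 [  0.  77.  66. 155.] mean [ 466.8 -109.8   81.3] z [70. 84.] rect [ 463.3 -105.1] [17. 69.] long 104.1 pca 100.6 1766
yellow_rest 0.66 [251. 130. 306. 269.] mean [ 618.7 -258.9   75.2] z [73. 84.] rect [ 616. -264.] [129.  44.] long 64.4 pca 64.5 4428
tcp [ 618.4 -264.3  222.8] yaw 64.3 w 42.75082264065551 t 6.55 F [-0.3  0.4 -0.4] q [ 0.46  0.7  -0.18  1.49  0.14  0.96 -0.2 ]
move [  9.3  -22.02  -3.51] spin -39.7 dist 242.0
```

View pics/w5.png

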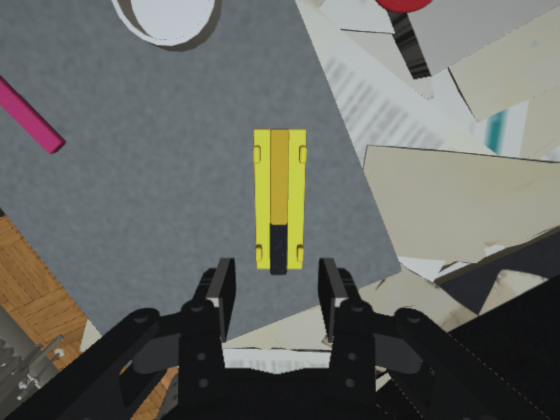

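Request:
play_rows --pt "0.3 1.8 -4.4 -0.7 -8" --pt "0.3 3.6 -8.8 -1.4 -16" --pt "0.3 5.4 -13.2 -2.1 -24" --pt "0.3 7.4 -17.6 -2.8 -32" --pt "0.3 9.3 -22 -3.5 -39.7" --pt "0.3 9.3 -22 -3.5 -39.7" --pt "0.3 9.3 -22 -3.5 -39.7" --pt "0.3 9.3 -22 -3.5 -39.7" --pt "0.3 9.3 -22 -3.5 -39.7" --pt "0.3 9.3 -22 -3.5 -39.7"

```text
clock: 7.55
eef_pos: [458.3, -85.0, 252.8]
tool_rot: [-3.141, -0.0, 1.814]
force: [-0.1, 0.7, -0.2]
width: 59.9
gripper_force: 0.0
```

Run:
```python
from h import *
look('w6',['pink_highlighter','wood_stamp','glue_cup','blue_eraser','stamp_tray'])
```

```text
pink_highlighter 0.9 [265. 116. 288. 247.] mean [454.9 -70.6  82.4] z [80. 84.] rect [456.1 -74.8] [ 15. 129.] long 103.5 pca 103.4 2099
glue_cup 0.83 [387. 199. 468. 273.] mean [617.2 -87.6  82.8] z [73. 99.] rect [613.4 -86.8] [71. 70.] long 1.9 pca 154.9 4603
blue_eraser 0.55 [371.  73. 416. 137.] mean [538.9  22.4  81.8] z [73. 84.] rect [540.4  21.7] [52. 24.] long 88.5 pca 88.0 1668
blue_eraser 0.23 [386. 197. 469. 273.] mean [617.  -87.8  82.8] z [73. 99.] rect [613. -87.] [70. 71.] long 111.8 pca 153.9 4571
stamp_tray 0.75 [485.   1. 560.  49.] mean [621.7 113.3  78. ] z [71. 85.] rect [623.  116.1] [58. 36.] long 23.2 pca 19.9 2911
tcp [457.9 -84.4 253.2] yaw 104.0 w 59.754970268181786 t 7.85 F [ 1.   0.1 -0.4] q [ 0.43  0.4  -0.41  2.01  0.22  0.78  0.13]
```

Request:
play_rows --pt "0.3 1 0 4 0.5" --pt "0.3 1 0 9 0.5" --pt "0.3 1 0 13 0.5" --pt "0.4 1 0 15 0.5" --pt "0.5 1 0 15.4 0.5" --pt "0.6 1 0 15.4 0.5" --pt "1 1 0 15.4 0.5" --pt "1 1 0 15.4 0.5" --pt "1 1 0 15.4 0.5" --pt "1 1 0 15.4 0.5"

```text
clock: 8.85
eef_pos: [456.5, -74.8, 100.8]
tool_rot: [3.139, 0.001, 1.807]
force: [-0.9, -0.3, 7.3]
width: 13.8
gripper_force: 59.5
```

Run:
```python
from h import *
look('w7',['pink_highlighter'])
plan(605,303,200,64.3)
```

```text
pink_highlighter 0.93 [258. 149. 294. 375.] mean [454.2 -64.9  82.5] z [80. 84.] rect [456.1 -73.4] [ 16. 127.] long 103.6 pca 103.4 6691
tcp [456.5 -74.8 100.7] yaw 103.5 w 13.575845043436013 t 8.95 F [0.  0.6 8.3] q [ 0.27  0.65 -0.25  2.16  0.41  0.38 -0.08]
move [33.25 23.29 -9.9 ] spin 39.2 dist 418.0
```

Request:
play_rows --pt "1 0 0 -5 0" --pt "1 3 2.1 -8 0" --pt "1 7 4.9 -10 8" --pt "1 11 7.7 -10 16" --pt "1 15 10.5 -10 24" --pt "1 19 13.3 -10 32" --pt "1 23 16.1 -10 39.2" --pt "1 27 18.9 -10 39.2" --pt "1 31 21.7 -10 39.2" --pt "1 33.3 23.3 -10 39.2"

```text
clock: 9.95
eef_pos: [604.3, 309.0, 200.2]
tool_rot: [-3.141, -0.004, 1.126]
force: [0.7, 0.2, -0.6]
width: 13.8
gripper_force: 58.8
```

Request:
play_rows --pt "1 0 0 0 0" --pt "1 0 0 0 0" --pt "1 0 0 0 0"

```text
clock: 10.25
eef_pos: [604.2, 301.5, 199.5]
tool_rot: [3.141, 0.001, 1.121]
force: [-0.2, -0.2, -0.1]
width: 13.7
gripper_force: 58.8
```

Run:
```python
from h import *
look('w8',['pink_highlighter','pink_rest'])
plan(605,303,105,64.3)
```

```text
pink_highlighter 0.79 [258. 148. 294. 376.] mean [608.4 310.4 181.1] z [179. 182.] rect [604.7 302.6] [127.  16.] long 64.0 pca 64.2 6653
pink_rest 0.77 [248. 128. 310. 257.] mean [618.2 323.7  75.2] z [73. 84.] rect [611.1 312.4] [109.  44.] long 63.6 pca 64.4 3346
tcp [604.4 301.8 199.7] yaw 64.2 w 13.921985707237505 t 10.4 F [ 0.   0.1 -0.3] q [-0.42  0.73 -0.14  1.49  0.12  0.93 -1.05]
move [ 0.14 -0.    9.47] spin -0.1 dist 95.0
```

View pics/w8.png

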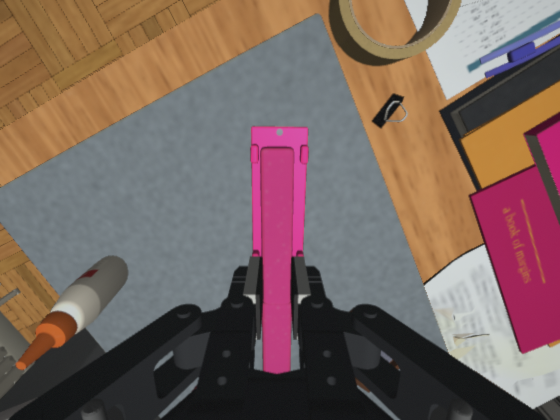

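Request:
play_rows --pt "1 0.1 0.1 4 0" --pt "1 0.1 0.1 7.5 0" --pt "1 0.1 0.1 9 0" --pt "1 0.1 0.1 9.5 0" --pt "1 0.1 0.1 9.5 0" --pt "0.6 0.1 0.1 9.5 0" --pt "0.6 0.1 0.1 9.5 0" --pt "0.6 0.1 0.1 8 0" --pt "0.6 0.1 0.1 4 0" --pt "0.5 0.1 0.1 -1 0"

```text
clock: 11.4
eef_pos: [604.4, 303.5, 209.6]
tool_rot: [-3.139, 0.003, 1.123]
force: [1.2, 0.6, -0.2]
width: 42.7
gripper_force: 0.0
```

Run:
```python
from h import *
ctrl.get_image('wrist')
look('w9',['pink_highlighter','pink_rest','glue'])
plan(445,130,256,60)
```

```text
pink_highlighter 0.7 [261. 139. 285. 280.] mean [608.3 308.3  86.4] z [84. 88.] rect [606.2 303.7] [128.  16.] long 63.9 pca 63.9 2471
pink_rest 0.74 [247. 139. 302. 275.] mean [609.4 308.   75.1] z [73. 84.] rect [606.5 303.1] [129.  44.] long 63.5 pca 63.2 4172
glue 0.42 [262. 137. 286. 279.] mean [608.5 308.6  86.4] z [84. 88.] rect [606.1 303.7] [128.  16.] long 63.9 pca 64.2 2458
tcp [605.6 304.1 210.5] yaw 64.3 w 42.7701839840621 t 11.65 F [-0.9  0.4 -1.8] q [-0.42  0.72 -0.15  1.48  0.12  0.95 -1.05]
move [-22.64  -6.92  -4.58] spin 4.3 dist 241.0
```

View pics/w9.png

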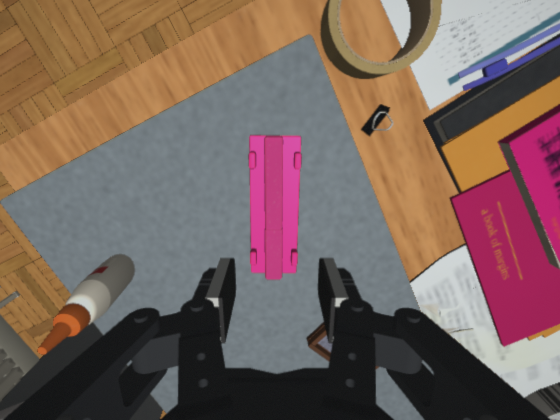

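Request:
play_rows --pt "0.3 0 0 -4.6 0" --pt "0.3 -4.8 -1.5 -4.6 0" --pt "0.3 -9.6 -3 -4.6 0" --pt "0.3 -14 -4.4 -4.6 0" --pt "0.3 -18.6 -5.7 -4.6 0" --pt "0.3 -22.6 -6.9 -4.6 0" --pt "0.3 -22.6 -6.9 -4.6 0" --pt "0.3 -22.6 -6.9 -4.6 0" --pt "0.3 -22.6 -6.9 -4.6 0"

```text
clock: 12.55
eef_pos: [446.2, 131.2, 255.1]
tool_rot: [3.142, -0.001, 1.123]
force: [0.2, 0.5, -0.2]
width: 59.6
gripper_force: 0.0
```

Run:
```python
from h import *
ctrl.get_image('wrist')
look('w10',['wood_stamp','stamp_tray','glue'])
c,T=cam('wrist'); p,d=ctrl.get_image('wrist')
np.savez('d10.npz',d=d,p=p,T=T)
P=cloud(c,T,d,np.ones_like(d,bool)); 
for lo,hi in((87,92.5),(120,138)):
    Q=P[(P[:,2]>lo)&(P[:,2]<hi)&(np.hypot(P[:,0]-440,P[:,1]-135)<60)]
    if len(Q)>8: print(lo,len(Q),np.median(Q,0),cv2.minAreaRect(Q[:,:2].astype(np.float32)),Q.max(0),Q.min(0))
```

```text
wood_stamp 0.89 [242. 168. 304. 220.] mean [444.9 139.6 106.6] z [ 78. 135.] rect [443.1 135.2] [32. 50.] long 122.3 pca 131.5 1945
stamp_tray 0.72 [389.  61. 493. 166.] mean [616.2 136.6  78.3] z [74. 85.] rect [615.4 135.7] [59. 77.] long 113.4 pca 114.2 5953
glue 0.64 [137.   0. 200.  34.] mean [441.  298.3 111.1] z [ 74. 138.] rect [443.2 301.5] [35. 14.] long 6.1 pca 5.7 1499
glue 0.19 [383. 221. 417. 272.] mean [539.9  25.8  81.8] z [70. 84.] rect [540.2  23.1] [53. 22.] long 87.2 pca 87.3 1050
tcp [445.7 131.  255. ] yaw 64.4 w 59.8135646496821 t 12.8 F [ 1.   0.1 -0.6] q [-0.22  0.37 -0.17  2.01  0.09  0.76 -0.89]
87 1004 [445.37674264 143.98208441  90.07971674] ((442.998291015625, 135.02947998046875), (31.90087127685547, 49.6021614074707), 32.03300857543945) [468.77144365 163.19924383  92.28719624] [417.11973229 107.32715484  87.21472771]
120 794 [444.34391128 137.89127811 132.470438  ] ((443.3100280761719, 135.97572326660156), (25.568740844726562, 26.084228515625), 41.646728515625) [456.51895687 148.78235399 136.83242499] [430.40275773 122.51987772 121.20101083]
```

View pics/w10.png

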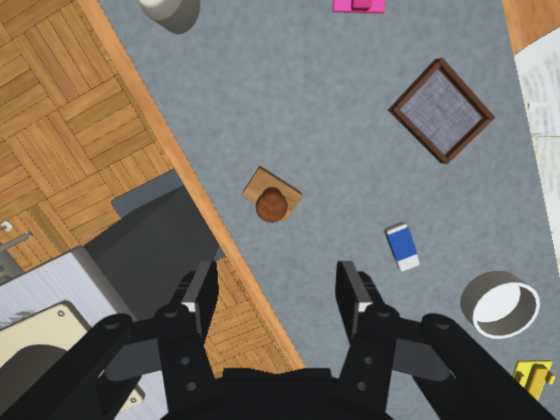

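Request:
play_rows --pt "0.3 0.3 -0.4 3 0" --pt "0.3 0.3 -0.4 7 0" --pt "0.3 0.3 -0.4 10.5 0" --pt "0.3 0.3 -0.4 12.5 0" --pt "0.3 0.3 -0.4 12.9 0" --pt "0.4 0.3 -0.4 12.9 0" --pt "0.6 0.3 -0.4 12.9 0" --pt "1 0.3 -0.4 12.9 0" --pt "1 0.3 -0.4 12.9 0" --pt "1 0.3 -0.4 12.9 0"

```text
clock: 13.85
eef_pos: [443.9, 135.3, 127.6]
tool_rot: [3.14, -0.002, 1.123]
force: [-0.3, 0.5, 5.6]
width: 23.1
gripper_force: 58.4
```

Request:
play_rows --pt "1 0 0 -2 0" --pt "1 0 0 -5 0" --pt "1 0 0 -5 0" --pt "1 0 0 -5 0"

```text
clock: 14.25
eef_pos: [443.6, 134.8, 177.2]
tool_rot: [3.14, -0.002, 1.122]
force: [-0.6, 0.4, -0.5]
width: 23.1
gripper_force: 58.8
```

Run:
```python
from h import *
look('w11',['wood_stamp'])
plan(615.4,135.7,176,64.4-8.6)
```

```text
tcp [442.6 134.4 176. ] yaw 64.3 w 23.167048823282975 t 14.35 F [-0.4 -0.9 -0.5] q [-0.25  0.5  -0.15  2.1   0.13  0.55 -0.94]
move [ 7.6  15.51 -0.02] spin 8.5 dist 173.0
```

Request:
play_rows --pt "1 2.3 4.3 0 5" --pt "1 4.5 8.6 0 8.5" --pt "1 6.2 12.5 0 8.5" --pt "1 7.6 15.4 0 8.5" --pt "1 7.6 15.5 0 8.5" --pt "1 7.6 15.5 0 8.5" --pt "1 7.6 15.5 0 8.5"

```text
clock: 15.05
eef_pos: [613.7, 136.2, 175.2]
tool_rot: [-3.139, 0.002, 0.975]
force: [-0.7, 0.4, -0.6]
width: 22.8
gripper_force: 58.9
```

Run:
```python
from h import *
look('w12',['wood_stamp','stamp_tray'])
c,T=cam('wrist'); p,d=ctrl.get_image('wrist')
P=cloud(c,T,d,np.ones_like(d,bool))
s=ctrl.read_state()['eef_pos']
for lo,hi in((112,150),(77,86)):
    Q=P[(P[:,2]>lo)&(P[:,2]<hi)&(np.hypot(P[:,0]-615,P[:,1]-135)<60)]
    print(lo,len(Q),Q.min(0),Q.max(0),cv2.minAreaRect(Q[:,:2].astype(np.float32)))
cv2.imwrite('pics/s12.png',cv2.resize(ctrl.get_image('side')[0][60:260,180:380,::-1],None,fx=3,fy=3,interpolation=3))
```

```text
wood_stamp 0.92 [229. 213. 326. 324.] mean [616.4 143.3 155.8] z [125. 183.] rect [614.9 138. ] [32. 52.] long 119.7 pca 130.4 6087
stamp_tray 0.92 [217. 163. 345. 252.] mean [622.9 144.1  78.6] z [73. 85.] rect [616.4 136.1] [57. 76.] long 114.2 pca 130.9 5095
stamp_tray 0.58 [ 90.   2. 153. 129.] mean [595.5 278.4  85.7] z [79. 88.] rect [591.  279.4] [74. 23.] long 64.5 pca 64.8 3611
tcp [614.5 136.3 176.3] yaw 55.9 w 23.451067249834043 t 15.2 F [-1.  -0.6  0.8] q [-0.2   0.69 -0.11  1.65  0.09  0.81 -0.94]
112 3288 [590.13702697 118.62488325 118.4486685 ] [637.36909569 165.00258245 149.96528639] ((613.8836669921875, 136.7964630126953), (31.968000411987305, 50.05515670776367), 23.05118751525879)
77 1787 [575.74075805 101.51357689  77.00005267] [657.36647429 181.02077493  85.98829667] ((616.1425170898438, 135.91140747070312), (57.86236572265625, 76.37432098388672), 24.209732055664062)
```

View pics/w12.png

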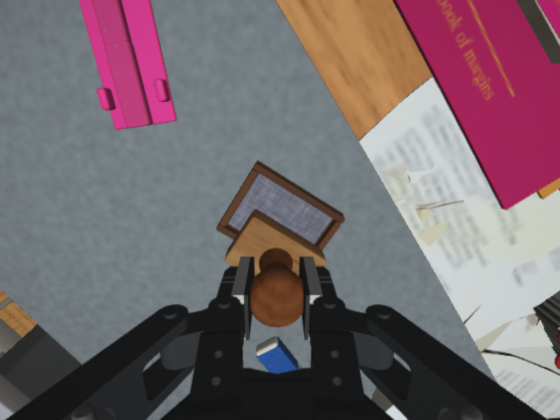

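Request:
play_rows --pt "1 0 0.2 1 -1" --pt "1 0 0.2 2.5 -1" --pt "1 0 0.2 3.7 -1" --pt "1 0 0.2 4.2 -1" --pt "1 0 0.2 4.4 -1" --pt "1 0 0.2 4.4 -1"

```text
clock: 15.9
eef_pos: [616.7, 135.6, 133.0]
tool_rot: [-3.14, 0.0, 0.992]
force: [-4.3, 1.0, 9.7]
width: 23.2
gripper_force: 59.7
```

Run:
```python
from h import *
look('w13',['wood_stamp','stamp_tray'])
```

```text
wood_stamp 0.75 [227. 213. 325. 328.] mean [618.9 142.4 114. ] z [ 83. 141.] rect [618.4 137.4] [31. 54.] long 123.3 pca 132.1 5968
stamp_tray 0.61 [198. 175. 354. 276.] mean [623.3 148.6  79.4] z [71. 85.] rect [616.3 135.7] [58. 76.] long 113.7 pca 139.1 5362
tcp [616.6 135.6 133. ] yaw 56.8 w 23.00744648572061 t 16.05 F [-5.1  0.9  9. ] q [-0.2   0.75 -0.11  1.68  0.11  0.72 -0.93]
```

Request:
play_rows --pt "0.7 0 0 0 0" --pt "0.4 0 0 0 0" --pt "0.4 0 0 0 0" --pt "0.3 0 0 0 0" --pt "0.3 0 0 -3 0" --pt "0.3 0 0 -7 0" --pt "0.3 0 0 -10 0" --pt "0.3 0 0 -12 0" --pt "0.3 0 0 -12 0"

```text
clock: 16.95
eef_pos: [619.3, 135.3, 255.5]
tool_rot: [3.137, -0.005, 0.991]
force: [1.3, 0.3, -0.7]
width: 59.8
gripper_force: 0.0
```

Run:
```python
from h import *
look('w14',['wood_stamp','stamp_tray','blue_eraser','glue_cup'])
c,T=cam('wrist'); p,d=ctrl.get_image('wrist')
P=cloud(c,T,d,np.ones_like(d,bool))
for lo,hi in((91,97),(77,86),(138,145)):
    Q=P[(P[:,2]>lo)&(P[:,2]<hi)&(np.hypot(P[:,0]-615,P[:,1]-135)<60)]
    print(lo,len(Q),cv2.minAreaRect(Q[:,:2].astype(np.float32)))
plan(460,275,290,20)
```

```text
wood_stamp 0.86 [243. 173. 304. 229.] mean [618.3 139.7 111.1] z [ 83. 140.] rect [613.9 132. ] [39. 55.] long 112.8 pca 122.7 2038
blue_eraser 0.88 [250. 290. 292. 334.] mean [542.7  25.5  81.5] z [73. 84.] rect [541.2  22.8] [52. 23.] long 88.5 pca 89.0 934
blue_eraser 0.37 [134.   3. 181. 123.] mean [600.9 290.2  85.9] z [80. 88.] rect [598.  290.4] [100.  20.] long 63.6 pca 64.4 2393
glue_cup 0.74 [123.   0. 198. 127.] mean [603.4 291.3  74.7] z [72. 84.] rect [600.7 291. ] [104.  45.] long 63.5 pca 64.2 3664
glue_cup 0.56 [346. 341. 405. 379.] mean [609.6 -99.7  94.1] z [ 77. 100.] rect [615.6   7.3] [259.  47.] long 83.8 pca 104.1 104
tcp [616.5 134.6 250.6] yaw 56.8 w 59.379331162188784 t 17.2 F [-0.6 -0.1  0.2] q [-0.19  0.61 -0.12  1.57  0.08  0.97 -0.91]
91 1069 ((615.8485107421875, 135.81271362304688), (31.864553451538086, 49.82450485229492), 23.521554946899414)
77 1479 ((615.99853515625, 135.21707153320312), (57.587242126464844, 75.93367004394531), 23.60930061340332)
138 347 ((615.9644775390625, 135.36549377441406), (18.999120712280273, 18.57350730895996), 45.435482025146484)
move [  3.17 -20.79  -3.9 ] spin 36.8 dist 214.0
```

View pics/w14.png

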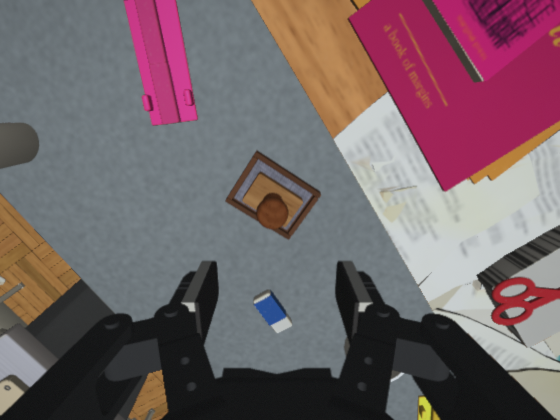

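Run:
```python
from h import *
plan(443,303,300,56.8)
```

```text
move [  4.58 -23.75  -4.9 ] spin 0.0 dist 247.0
```

Request:
play_rows --pt "0.3 0 0 -4 0" --pt "0.3 0.9 -4.7 -4.9 0" --pt "0.3 1.8 -9.4 -4.9 0" --pt "0.3 2.7 -14.1 -4.9 0" --pt "0.3 3.6 -18.8 -4.9 0" --pt "0.3 4.6 -23.7 -4.9 0" --pt "0.3 4.6 -23.7 -4.9 0" --pt "0.3 4.6 -23.7 -4.9 0" --pt "0.3 4.6 -23.7 -4.9 0"

```text
clock: 18.15
eef_pos: [444.9, 302.1, 300.8]
tool_rot: [3.141, 0.001, 0.99]
force: [-0.1, 0.3, -0.1]
width: 59.5
gripper_force: 0.0
```

Run:
```python
from h import *
ctrl.get_image('wrist')
look('w15',['glue'])
c,T=cam('wrist'); p,d=ctrl.get_image('wrist')
P=cloud(c,T,d,np.ones_like(d,bool))
P=P[np.hypot(P[:,0]-443,P[:,1]-303)<50]
for lo,hi in((85,115),(115,128),(126,134),(134,142),(145,165),(165,180)):
    Q=P[(P[:,2]>lo)&(P[:,2]<hi)]
    if len(Q)>8: print(lo,len(Q),Q.mean(0).round(1),cv2.minAreaRect(Q[:,:2].astype(np.float32)))
np.save('g.npy',P)
```

```text
glue 0.73 [251. 161. 284. 203.] mean [447.9 318.3 138.9] z [ 87. 178.] rect [443.7 315.7] [27. 35.] long 175.3 pca 3.9 1075
tcp [445.2 301.8 301. ] yaw 56.7 w 59.83137886710947 t 18.3 F [-0.3  0.8  0.4] q [-0.54  0.42 -0.16  1.77  0.08  0.96 -1.31]
85 120 [452.3 324.8 100.9] ((447.5632629394531, 322.7218017578125), (13.667482376098633, 32.15721130371094), 71.16696166992188)
115 183 [449.8 320.8 123.2] ((443.6076354980469, 314.57318115234375), (30.767192840576172, 34.394256591796875), 71.68387603759766)
126 161 [449.2 319.7 129.9] ((445.1480712890625, 315.3843078613281), (27.57211685180664, 29.722515106201172), 59.30192947387695)
134 217 [447.3 317.5 137.5] ((442.7769470214844, 313.58050537109375), (24.524227142333984, 29.824668884277344), 89.7148666381836)
145 327 [445.1 314.9 154.3] ((443.062255859375, 312.5713195800781), (19.204092025756836, 20.006267547607422), 56.63698196411133)
165 115 [443.9 313.5 173.8] ((443.3664855957031, 313.173828125), (7.471474647521973, 8.744178771972656), 84.98827362060547)
```

View pics/w15.png

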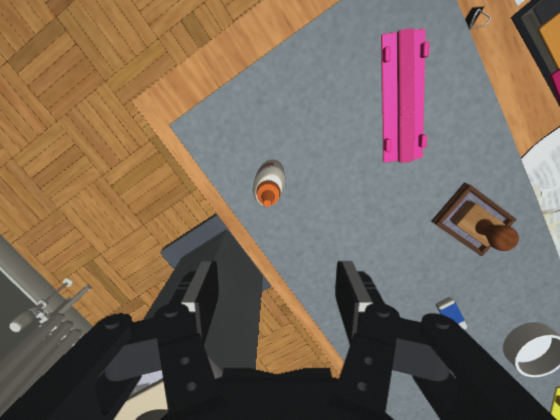

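Run:
```python
from h import *
from scipy.optimize import least_squares
S=[]
for n in ('scene','side','wrist'):
    c,T=cam(n); p,d=ctrl.get_image(n)
    P=cloud(c,T,d,np.ones_like(d,bool)); P=P[np.hypot(P[:,0]-443,P[:,1]-313)<38]
    B=P[(P[:,2]>80)&(P[:,2]<122)]; N=P[(P[:,2]>145)]
    print(n,len(B),len(N),N.mean(0).round(1)); S.append(B)
def fit(B):
  best=[]
  for a0 in np.radians([0,30,60,90,120,150]):
    def f(q):
        e=B[:,:2]-q[:2]; c,s=np.cos(q[2]),np.sin(q[2]); u=e@[c,s]; v=e@[-s,c]
        return (np.hypot(u/15.5,v/20.5)-1)*18
    r=least_squares(f,[443,313,a0],loss='soft_l1',f_scale=1.5); best.append((r.cost/len(B),r.x[:2].round(1),np.degrees(r.x[2]).round(1)%180))
  best.sort(key=lambda t:t[0]); print(best[:3])
fit(S[0]);fit(S[2]);
w=np.vstack([S[0][::max(1,len(S[0])//200)],S[1],S[2]]); fit(w)
st()
```

```text
scene 288 4329 [419.9 317.5 458. ]
side 85 492 [427.9 298.6 394.6]
wrist 192 18869 [446.3 317.  344.1]
[(np.float64(0.5421930708852059), array([442.6, 312.8]), np.float64(121.1)), (np.float64(0.5421930708853856), array([442.6, 312.8]), np.float64(121.1)), (np.float64(0.5421930708857778), array([442.6, 312.8]), np.float64(121.1))]
[(np.float64(0.02082851674922171), array([442.2, 311.2]), np.float64(125.6)), (np.float64(0.020828516749221804), array([442.2, 311.2]), np.float64(125.6)), (np.float64(0.020828516749222117), array([442.2, 311.2]), np.float64(125.6))]
[(np.float64(0.7120422889185964), array([442.3, 312.3]), np.float64(117.6)), (np.float64(0.7120422889331791), array([442.3, 312.3]), np.float64(117.6)), (np.float64(0.7120422889487312), array([442.3, 312.3]), np.float64(117.6))]
tcp [444.6 302.6 301.2] yaw 56.8 w 59.85600101703671 t 18.5 F [-0.2  0.2 -0.8] q [-0.54  0.42 -0.16  1.77  0.08  0.96 -1.31]
```

Request:
play_rows --pt "0.1 0.7 -0.7 0 8" --pt "0.1 0.7 -0.7 0 16" --pt "0.1 0.7 -0.7 2 22.8" --pt "0.1 0.7 -0.7 6 22.8" --pt "0.1 0.7 -0.7 10 22.8" --pt "0.1 0.7 -0.7 13 22.8" --pt "0.1 0.7 -0.7 15 22.8" --pt "0.1 0.7 -0.7 16.3 22.8" --pt "0.1 0.7 -0.7 16.3 22.8" --pt "0.1 0.7 -0.7 16.3 22.8"

```text
clock: 19.5
eef_pos: [442.7, 313.1, 138.9]
tool_rot: [-3.142, -0.001, 0.594]
force: [0.1, 0.2, 0.1]
width: 77.0
gripper_force: 0.0
```

Request:
play_rows --pt "0.3 0 0 0 0" --pt "0.5 0 0 0 0" --pt "1 0 0 0 0" --pt "1 0 0 0 0" --pt "1 0 0 0 0" --pt "1 0 0 0 0"

```text
clock: 20.1
eef_pos: [442.7, 313.1, 139.4]
tool_rot: [3.142, -0.002, 0.594]
force: [-0.2, -0.8, 5.6]
width: 27.5
gripper_force: 58.7
```

Run:
```python
from h import *
st()
plan(613.4,-86.8,230,34)
```

```text
tcp [442.7 313.1 139.4] yaw 34.0 w 27.493956628858058 t 20.1 F [-0.2 -0.8  5.6] q [-0.64  0.64 -0.05  1.93  0.05  0.57 -1.7 ]
move [-8.2  42.7  -9.07] spin 0.0 dist 444.0
```

Request:
play_rows --pt "1 0 0 -2 0" --pt "1 0 0 -5 0" --pt "1 0 0 -9 0" --pt "1 -0.6 3 -9 0" --pt "1 -1.3 7 -9 0" --pt "1 -2.1 11 -9 0" --pt "1 -2.9 15 -9 0" --pt "1 -3.7 19 -9 0" --pt "1 -4.4 23 -9 0" --pt "1 -5.2 27 -9 0"

```text
clock: 21.1
eef_pos: [550.4, 58.4, 228.4]
tool_rot: [-3.142, -0.0, 0.594]
force: [0.7, 1.2, -1.8]
width: 27.4
gripper_force: 59.8
```

Request:
play_rows --pt "1 -0.8 4 0 0" --pt "1 -1.5 8 0 0" --pt "1 -2.3 12 0 0" --pt "1 -2.8 14.5 0 0" --pt "1 -3 15.7 0 0" --pt "1 -3 15.7 0 0" --pt "1 -3 15.7 0 0" --pt "1 -3 15.7 0 0"

```text
clock: 21.9
eef_pos: [612.6, -84.2, 228.3]
tool_rot: [-3.14, -0.0, 0.597]
force: [0.6, -0.1, -1.9]
width: 27.9
gripper_force: 59.8
```

Run:
```python
from h import *
look('w16',['glue_cup','glue'])
c,T=cam('wrist'); p,d=ctrl.get_image('wrist')
P=cloud(c,T,d,np.ones_like(d,bool))
Q=P[(P[:,2]>95)&(P[:,2]<101)&(np.hypot(P[:,0]-613,P[:,1]+87)<50)]; print(len(Q))
if len(Q)>10:
    from scipy.optimize import least_squares
    print(least_squares(lambda q:np.hypot(Q[:,0]-q[0],Q[:,1]-q[1])-34,[613,-87]).x)
plan(613.4,-86.8,143,34)
```

```text
glue_cup 0.87 [239. 161. 324. 240.] mean [618.6 -84.9  81.6] z [73. 99.] rect [617.9 -84.9] [62. 71.] long 117.8 pca 118.0 4241
glue_cup 0.59 [ 1. 19. 83. 76.] mean [619.6 125.1 102. ] z [ 76. 136.] rect [614.  139.5] [35. 62.] long 112.6 pca 123.0 3812
glue 0.64 [248. 212. 308. 372.] mean [620.4 -78.5 227.2] z [168. 267.] rect [609.5 -87.4] [50. 31.] long 44.9 pca 153.3 6873
tcp [612.9 -85.3 228.5] yaw 34.2 w 27.342693895152784 t 22.05 F [-0.1 -0.3 -1.1] q [ 0.13  0.61 -0.06  1.64  0.04  0.89 -0.92]
949
[614.07834955 -87.15949335]
move [-0.03  0.12  8.55] spin 0.1 dist 85.0
```

View pics/w16.png

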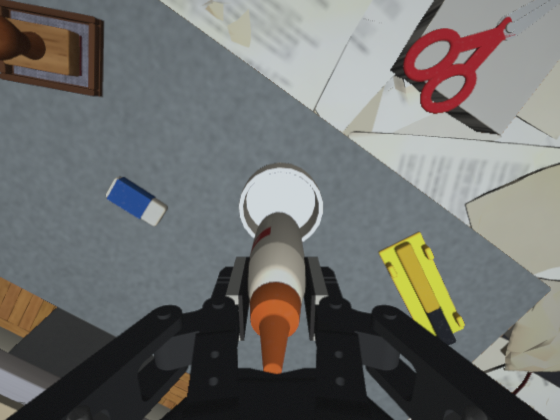

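Request:
play_rows --pt "1 0 0.2 2 0" --pt "1 0 0.2 4 0" --pt "1 0 0.2 6 0" --pt "1 0 0.2 7.5 0" --pt "1 0 0.2 8.3 0" --pt "1 0 0.2 8.6 0" --pt "1 0 0.2 8.6 0" --pt "1 0 0.2 8.6 0"

```text
clock: 22.9
eef_pos: [614.1, -88.2, 143.5]
tool_rot: [-3.142, -0.0, 0.594]
force: [-3.3, 0.5, 5.9]
width: 27.3
gripper_force: 60.4
```

Request:
play_rows --pt "0.7 0 0 0 0" --pt "0.4 0 0 0 0" --pt "0.2 0 0 0 0" --pt "0.15 0 0 0 0" --pt "0.15 0 0 -1 0" --pt "0.15 0 0 -4 0" --pt "0.15 0 0 -8 0" --pt "0.15 0 0 -12 0" --pt "0.15 0 0 -15 0" --pt "0.15 0 0 -15 0"

```text
clock: 23.9
eef_pos: [617.1, -88.9, 298.2]
tool_rot: [3.135, -0.008, 0.594]
force: [0.7, -0.1, 0.2]
width: 72.7
gripper_force: 0.0
```

Run:
```python
from h import *
ctrl.get_image('wrist')
look('w17',['glue','glue_cup','yellow_highlighter','blue_eraser'])
a=ctrl.get_image('scene')[0]
cv2.imwrite('pics/v3.png',cv2.resize(a[140:290,80:400,::-1],None,fx=2.5,fy=2.5,interpolation=3))
```

```text
glue 0.65 [260. 168. 291. 219.] mean [621.4 -84.9 141.1] z [ 84. 182.] rect [610.7 -94.1] [51. 33.] long 31.5 pca 41.9 1220
glue_cup 0.91 [238. 153. 308. 223.] mean [616.  -84.6  85.1] z [ 70. 113.] rect [614.4 -87. ] [70. 71.] long 168.2 pca 133.5 2418
yellow_highlighter 0.81 [370. 218. 418. 309.] mean [ 617.1 -259.5   86.4] z [83. 88.] rect [ 615.8 -262.1] [129.  16.] long 64.0 pca 63.7 1215
yellow_highlighter 0.61 [355. 210. 432. 303.] mean [ 621.1 -256.7   75.3] z [73. 84.] rect [ 631.9 -229.9] [207.  47.] long 67.6 pca 67.3 1947
blue_eraser 0.96 [130. 167. 182. 208.] mean [542.1  20.8  81.7] z [73. 84.] rect [540.2  20.8] [51. 23.] long 87.6 pca 87.7 1026
tcp [613.5 -88.5 291. ] yaw 34.0 w 72.65630660478456 t 24.2 F [ 1.3 -0.2 -0.6] q [ 0.13  0.55 -0.06  1.56  0.03  1.03 -0.91]
```

View pics/w17.png

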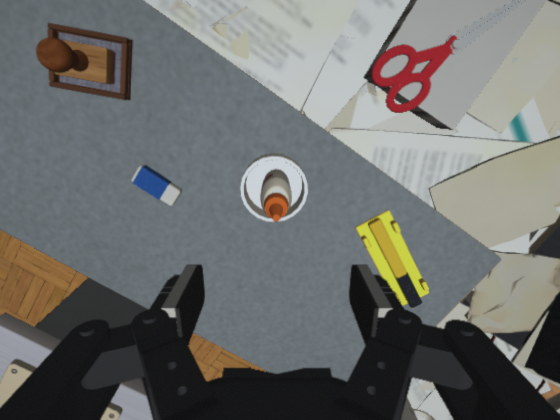

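View pics/v3.png

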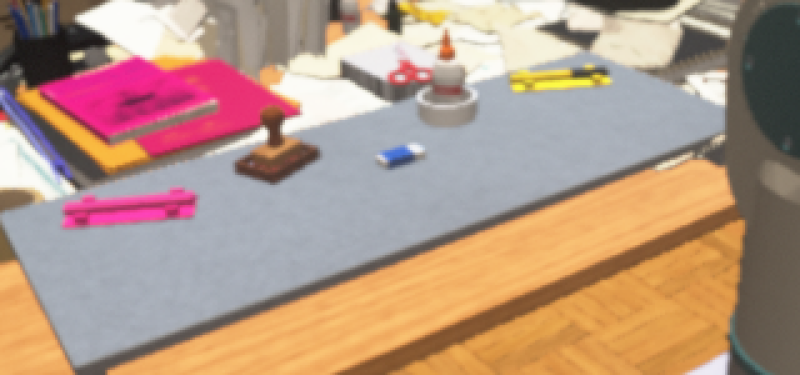

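Both pictures agree. The glue stands upright in the cup (wrist view, about 275,190), the stamp is in the tray, and both pens are in their rests. The eraser has not moved and the gripper is clear of everything.

```bash
python3 -c "
from cell import ctrl
print(ctrl.finish_job())"
```

```text
the job is handed in; nothing more can be done
None
```

I handed the job in at about 24 s with all four items placed in the order asked: both highlighters in their rests, the stamp in its tray and the glue upright in the cup; the eraser is unmoved, and the arm never went near the mug after the start, though I didn't measure it again.

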